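# Set a board against the flip stop and point at its cut mark

## Task

On the sawing board, fold the flip stop that is nearer the saw slot fully down and leave the other one up; then push the marked board with the fingertips, without picking it up, snug into the corner between the fence and the lowered stop. Last, show me where the cut will fall: point with the fingertips at the middle of the black cut line from 1 to 3 cm above it, without touching the board, for at least two seconds, and finish while still pointing there. Leave everything else lying where it is.

Things in the scene. Friction and masses are not known exactly. Their poses are not given: they have to be found in the camera images.
- saw_jig: Sawing board screwed to the table: plywood base 160 x 375 x 18 mm with a fence. Origin on its underside; y along the fence (to the robot's left), x away from the robot towards the fence, z up. Base: x -80 to 80, y -170 to 205 mm, top z = 18. Brown wooden fence: x 35 to 60 mm, up to z = 48, left of y = -46 with an aluminium track to z = 56 that carries two equal flip stops.
- jig_corner (a point): Fixed corner where the board's corner belongs: jig (35, 50, 18) mm, on the base, at the fence's working face (plane x = 35) and at the face of the lowered near stop that the board's end meets (plane y = 50). Axes as the jig's.
- saw_slot (a point): Middle of the 3 mm saw slot across base and fence, jig (12.5, -70, 18) mm. The seated board's cut line lies over it. (Left of the jig stands the table saw's clear guard, up to 0.2 m high; its black post rises at about x = 0.29, y = 0.43 m of the robot's frame to 0.9 m, and its beams run from the post back and to the left, up to 0.45 m high. Swing clear of them.)
- stop_near (a joint): Flip stop of dark steel nearer the saw slot, at jig y = 61 mm; rad: 0 fully down (hard end stop; its blade then closes the way along the fence), 0.95 fully up, starts at 0.8 to 0.93. Friction hinge, 0.12 N m: it stays at any angle it is left at. Pressing straight down with closed fingers at jig x = 12, y = 61 mm (28 mm from the hinge line) turns it all the way with 2 to 8 N.
- stop_hinge (a point): Middle of the near stop's hinge line, which lies along the jig's y: jig (40, 61, 74) mm. The stop, 22 mm wide, is a flat arm 8 mm thick reaching 80 mm from the hinge towards the robot, its last 26 mm a finger tab, with a blade 40 mm broad under it. Up, the tab's end stands 65 mm above the hinge; down, the arm lies level, top at z = 78, and the blade hangs at jig x -14 to 26, to z = 21 mm.
- stop_near_press (a point): Moves with the near stop: point on its arm's upper face, mid-width, 28 mm from the hinge line; with the stop fully down it lies at jig (12, 61, 78) mm. Pressed only much farther out, on the tab's end, the raised stop can jam against the finger by friction.
- stop_far (a joint): The other flip stop, the same shape, at jig y = 160 mm, farther from the saw slot; rad, starts at 0.8 to 0.93. It stays up (above 0.6).
- board: Loose pale board with the cut line, 45 x 160 x 19 mm (x, y, z), 60 to 120 g; origin at the centre of its underside, y along it and within 0.1 rad of the jig's y. Lies flat on the base, 5 to 25 mm off the fence and 4 to 8 cm short of the lowered near stop; slides easily. Seated, its origin is at jig (12.5, -30, 18) mm.
- board_center (a point): Centre of the board, half-way up.
- board_corner (a point): Lower corner of the board, board (22.5, 80, 0) mm, that goes to jig_corner.
- cut_mark (a point): Middle of the black felt-pen cut line on the board's top face: line 2.6 mm wide, square across the board, with a small V beside it towards the nearer end; board (0, -40, 19) mm, 120 mm from the end that meets the stop. Axes as the board's. Seated, it lies over the saw slot at jig z = 37 mm.
- pencil_red: bystander: red pencil 9 x 158 x 9 mm lying along the front edge of the base, left of the board; origin under its middle
- offcut_5: bystander: dark wooden offcut 32 x 120 x 20 mm, no mark on it, origin under its middle
- tape_measure: bystander: yellow tape measure 35 x 87 x 64 mm, origin under its middle
- masking_tape: bystander: roll of masking tape, 100 mm across, 24 mm high, lying flat, origin under its middle
- wax_tin: bystander: flat round tin, 71 mm across, 25 mm high, origin under its middle

How it is judged:
By the outcome, as a careful person would: the job done as asked, in the order asked, and still so for the second after the job is handed in, with the robot touching nothing.
It also fails if it takes over 72 s, if anything falls off the work surface, if the arm or the gripper's body presses on something with over 40 N, if the wrist force passes 120 N, or if a joint passes its speed limit or range.

## Robot

A 6-joint arm with a two-finger parallel gripper is mounted at the origin on the work surface; the furniture and walls round the work are solid. World frame = base frame: x ahead of the robot, y to its left, z up, the work surface at z = 0. Lengths are in m, angles in rad, forces in N, time in s.
With the tool pointing down it reaches from about 0.35 to 0.975 m from the base axis. Payload 4.9 kg.
Tool frame: the origin (TCP) lies on the mounting face of the last link; the fingertips stand 173 mm ahead of it and the grasp point (between the pads) lies 155 mm ahead of it; z points along the fingers, y is the line along which they close (so a half turn about z gives the same grasp; the last joint's range is limited). The gripper opens to 85 mm and grips with 20 to 120 N. Pads are 22 mm wide; open, the fingers measure 114 mm over their backs; the gripper's body (76 mm by 85 mm) begins 54 mm behind the grasp point. The pads swing forward as they close: fully open they stand 13 mm farther back than shut.
Start: joints at [-1.441, 0.053, 1.613, -0, 1.476, -0.119], TCP at [0.154, -0.606, 0.405] pointing down, gripper open.
Joint ranges: [-3.01, 3.01], [-1.01, 2.22], [0.06, 2.58], [-1.02, 4.17], [0.09, 2.62], [-3.14, 3.14]. Speed limits (rad/s): [2.57, 2.57, 3.14, 3.14, 3.14, 3.14].

## Interface

Orientations are given as a rotation vector (axis times angle).
In Python, from station import monitor, eyes, finish_job gives the robot as it stands. The module is installed in compiled form; this text tells all that it offers.
- The arm moves only by the tool step_arm, never from a script. Its argument "commands" is a list of rows, each a list of 3 entries, a list of its own where there are three numbers: the opening in per cent of the stroke, from 0 (shut) to 100 (fully open), then the shift along the tool's x, y, z in mm, then the turn about the tool's z in degrees. In form: [[hand, [x, y, z], yaw], ...]. A call has 1 to 12 rows; each row is the pose to reach, as a shift and turn from the pose commanded when the call began, along the tool's axes at that moment; what a row does not reach only later rows make up. A row lasts 1/8 s, in which the tool goes at most 62.5 mm and 10.7 degrees, less where a joint would pass 70% of its speed; a pose out of reach is approached as far as the arm can. A call with a gripper value outside its range is refused whole. The fingers move at their own pace and stop on an object; "squeeze" is the grip in N (left out, the last holds). Time passes only in rows, so rows that repeat a pose let the fingers close. It gives the time, the measured TCP pose, the force, the opening and the grip force at its end, in the units of the state.
- monitor.get_obs(): the state, without advancing time (a new reading comes with each control period).
- eyes.get_image(name): name is "side" or "top" or "wrist"; returns the picture (384x512x3 uint8, red, green, blue); there is no depth.
- eyes.camera_info(name): a dict with "camera_matrix" (3x3 intrinsics, pixels), "extrinsics" (4x4, takes a point from camera to world coordinates). Camera axes: x right, y down, z forward; pixel columns grow to the right and rows downward; lengths in m; the calibration is good to about 2 mm. A picture is of the moment at which its call begins: read the wrist's pose just before it. camera_info takes no time and is no camera call; for the wrist camera it gives the pose at the moment of the call.
- finish_job(): hands the job in; it is judged then, once.
The state is a dict: "t": time; "q": joint angles; "dq": joint speeds; "effort": joint torques, N m; "tool_pos": TCP position; "tool_rot": TCP orientation; "contact_force": force on the tool from outside, world axes, zero at the start; "wrist_torque": the same for the moment, N m; "opening": finger opening in m; "grip_force": force on a finger pad.
Only numpy, scipy, OpenCV 4.12 (cv2) and the standard library are available. Lean on these libraries where they do the work, as an engineer would, in place of code of your own. Each camera call takes 0.05 s, during which the arm holds its last target. There are 200 camera calls.

## Working session

There is one attempt and no reset: what is moved stays moved. The work goes in short steps, Python scripts to look and compute and a tool call to move; the robot and the scene stay as the last step left them, time stands still between calls to the robot, and variables do not carry over. Pictures are saved under pics/ and viewed, at most 10 in all, crops included, and the job is handed in when it is done.

Besides the shell and the picture viewer there is one more tool, called in YAML: its name, and indented under it one key for each argument. step_arm: Moves the arm, as the interface text tells. Its arguments: {"type":"object","properties":{"commands":{"type":"array"},"squeeze":{"type":"number"}},"required":["commands"]}

```bash
mkdir -p pics; python3 - <<'E'
from station import monitor, eyes
import cv2,numpy as np
o=monitor.get_obs(); print(o)
for n in("top","side"):
    cv2.imwrite(f"pics/{n}0.png",eyes.get_image(n)[:,:,::-1])
    i=eyes.camera_info(n); print(n,np.round(i["camera_matrix"],1).tolist(),np.round(i["extrinsics"],3).tolist())
E
```

```text
{'t': 0.0, 'q': array([-1.44100252e+00,  5.33039751e-02,  1.61429307e+00,  2.97654127e-05,
        1.47600481e+00, -1.19015992e-01]), 'dq': array([-0.0009281 ,  0.00057318, -0.00134804,  0.00074034,  0.00076133,
        0.00018747]), 'effort': array([-1.21368130e-04, -3.93683910e+01, -3.70174026e+01, -1.11129787e-04,
        7.02518126e-03, -1.86156456e-05]), 'tool_pos': array([ 0.15386426, -0.60547856,  0.40349601]), 'tool_rot': array([-3.11532019e+00, -3.89568420e-01, -2.95139616e-05]), 'contact_force': array([-0.296454  , -0.09323232, -0.06014898]), 'wrist_torque': array([-0.06102607,  0.03503201,  0.00801142]), 'grip_force': 0.0, 'opening': 0.08553492897744913}
top [[494.5, 0.0, 251.7], [0.0, 494.5, 184.2], [0.0, 0.0, 1.0]] [[0.048, -0.974, 0.223, 0.228], [-0.999, -0.047, 0.009, 0.021], [0.002, -0.223, -0.975, 1.294], [0.0, 0.0, 0.0, 1.0]]
side [[430.6, 0.0, 259.5], [0.0, 430.6, 182.9], [0.0, 0.0, 1.0]] [[1.0, -0.011, 0.023, 0.47], [-0.024, -0.684, 0.729, -0.839], [0.008, -0.729, -0.684, 0.872], [0.0, 0.0, 0.0, 1.0]]
```

View pics/top0.png

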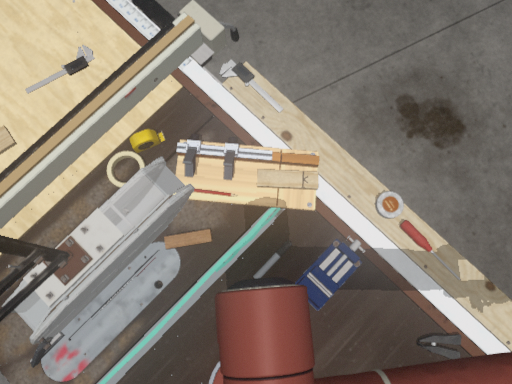

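View pics/side0.png

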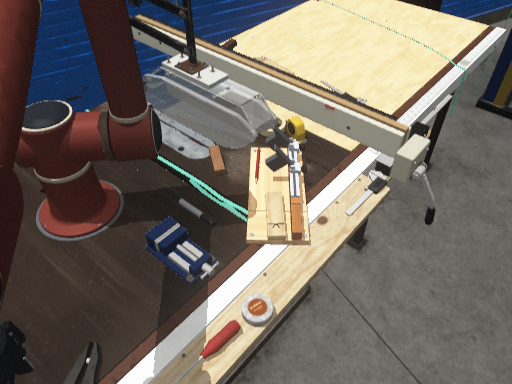

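```bash
cat > h.py <<'E'
from station import monitor, eyes
import cv2,numpy as np
from scipy.spatial.transform import Rotation as R
def cast(n,uv,z,info=None):
    i=info or eyes.camera_info(n); K=np.array(i["camera_matrix"]);E=np.array(i["extrinsics"])
    uv=np.atleast_2d(uv).astype(float)
    d=np.c_[uv,np.ones(len(uv))]@np.linalg.inv(K).T@E[:3,:3].T
    c=E[:3,3]; return c+d*((z-c[2])/d[:,2])[:,None]
def proj(n,P,info=None):
    i=info or eyes.camera_info(n); K=np.array(i["camera_matrix"]);E=np.array(i["extrinsics"])
    p=(np.atleast_2d(P)-E[:3,3])@E[:3,:3]@K.T; return p[:,:2]/p[:,2:]
E
python3 - <<'E'
from h import *
im=cv2.imread("pics/top0.png")[130:220,165:330]
cv2.imwrite("pics/top0c.png",cv2.resize(im,None,fx=4.8,fy=4.8,interpolation=cv2.INTER_CUBIC))
for uv in [(176,203),(178,140),(320,152),(316,210)]: print(uv,cast("top",uv,.018))
i=eyes.camera_info("wrist");print(np.round(i["camera_matrix"],1),np.round(i["extrinsics"],3))
o=monitor.get_obs();print(R.from_rotvec(o["tool_rot"]).as_matrix().round(3))
E
```

```text
(176, 203) [[0.45932437 0.22768854 0.018     ]]
(178, 140) [[0.63219551 0.23643167 0.018     ]]
(320, 152) [[ 0.61693387 -0.14743956  0.018     ]]
(316, 210) [[ 0.45832548 -0.13964118  0.018     ]]
[[292.4   0.  258.7]
 [  0.  292.4 193.5]
 [  0.    0.    1. ]] [[ 0.246 -0.917 -0.313  0.233]
 [-0.969 -0.234 -0.076 -0.586]
 [-0.003  0.322 -0.947  0.372]
 [ 0.     0.     0.     1.   ]]
[[ 0.969  0.246 -0.   ]
 [ 0.246 -0.969  0.002]
 [ 0.    -0.002 -1.   ]]
```

View pics/top0c.png

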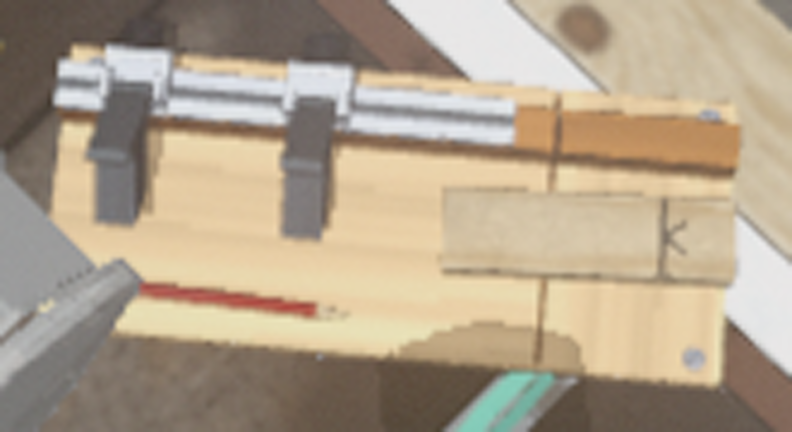

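The top view shows the near stop at about (228,163), the far one at (191,160), the slot at (278,205)–(280,168) and the board over columns 257–318. Its cut line is at about column 303. I'm moving the wrist camera above it for a finer measurement.

step_arm:
  commands:
    - [0, [540, -520, -50], 16.5]
    - [0, [540, -520, -50], 16.5]
    - [0, [540, -520, -50], 16.5]
    - [0, [540, -520, -50], 16.5]
    - [0, [540, -520, -50], 16.5]
    - [0, [540, -520, -50], 16.5]
    - [0, [540, -520, -50], 16.5]
    - [0, [540, -520, -50], 16.5]
    - [0, [540, -520, -50], 16.5]
    - [0, [540, -520, -50], 16.5]
    - [0, [540, -520, -50], 16.5]
    - [0, [540, -520, -50], 16.5]

```text
t: 1.6
tool_pos: [0.5491, 0.0322, 0.4544]
tool_rot: [3.141, -0.061, -0.0]
contact_force: [0.9, -1.0, 0.1]
opening: -0.0001
grip_force: 0.0
```

```bash
python3 - <<'E'
from h import *
import pickle
for n in("wrist","side"):
    i=eyes.camera_info(n); im=eyes.get_image(n)[:,:,::-1]
    cv2.imwrite(f"pics/{n}1.png",im); pickle.dump(i,open(f"{n}1.pkl","wb"))
    print(np.round(i["extrinsics"],3))
E
```

```text
[[-0.039 -0.946 -0.322  0.631]
 [-0.999  0.037  0.013  0.028]
 [-0.001  0.323 -0.947  0.423]
 [ 0.     0.     0.     1.   ]]
[[ 1.    -0.011  0.023  0.47 ]
 [-0.024 -0.684  0.729 -0.839]
 [ 0.008 -0.729 -0.684  0.872]
 [ 0.     0.     0.     1.   ]]
```

View pics/wrist1.png

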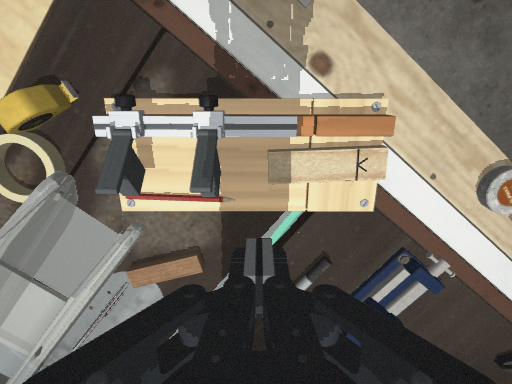

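The wrist view shows the whole jig: front edge at row ~212 (cols 122–375), slot at column ~308, board at cols 268–387, rows 148–184, cut line at col ~358, and the near stop at cols 192–222. I'm enlarging it to pick edges.

```bash
python3 - <<'E'
from h import *
im=cv2.imread("pics/wrist1.png")[90:220,180:400]
cv2.imwrite("pics/w1c.png",cv2.resize(im,None,fx=3.6,fy=3.6,interpolation=cv2.INTER_CUBIC))
E
```

```text
(no output)
```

View pics/w1c.png

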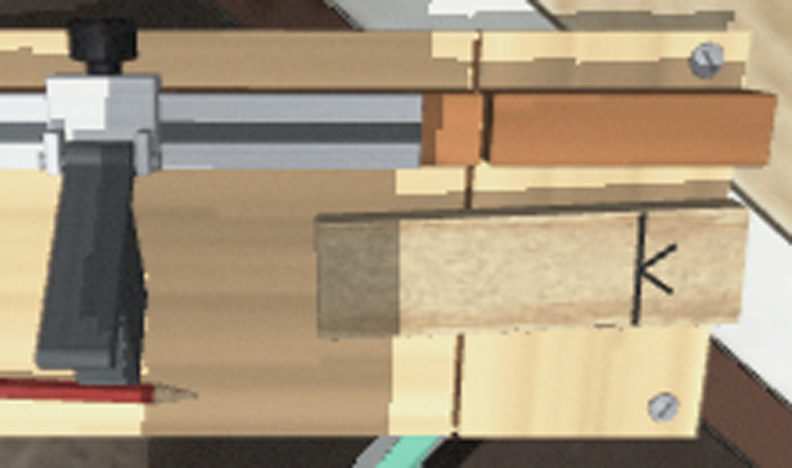

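```bash
cat >> h.py <<'E'
import pickle
def fit(A,B):  # B ~ R A + t (2D)
    A=np.asarray(A,float);B=np.asarray(B,float);a=A-A.mean(0);b=B-B.mean(0)
    th=np.arctan2((a[:,0]*b[:,1]-a[:,1]*b[:,0]).sum(),(a*b).sum())
    c,s=np.cos(th),np.sin(th);M=np.array([[c,-s],[s,c]]);t=B.mean(0)-M@A.mean(0)
    return th,M,t,B-(A@M.T+t)
E
python3 - <<'E'
from h import *
W=pickle.load(open("wrist1.pkl","rb"))
f=lambda U,V:(180+(U+.5)/3.6-.5,90+(V+.5)/3.6-.5)
L=[((456,436),(-80,-70,18)),((477,32),(80,-70,18)),((698,437),(-80,-170,18)),((750,32),(80,-170,18)),((770,165),(35,-170,48)),((777,95),(60,-170,48)),((421,167),(35,-46,56)),((421,94),(60,-46,56))]
A=[l[1][:2] for l in L];B=[cast("wrist",f(*l[0]),l[1][2]/1e3,W)[0,:2]*1e3 for l in L]
th,M,t,r=fit(A,B);print("jig",th,t);print(r.round(1))
bp=[((316,220),(22.5,80)),((747,208),(22.5,-80)),((740,322),(-22.5,-80)),((318,338),(-22.5,80)),((639,270),(0,-40))]
B=[cast("wrist",f(*l[0]),.037,W)[0,:2]*1e3 for l in bp]
tb,Mb,t_b,r=fit([l[1] for l in bp],B);print("board",tb,t_b,"rel",tb-th,(t_b-t)@M);print(r.round(1))
for l,b in zip(bp,B): print(l[1],((b-t)@M).round(1))
# cross-check in top view
g=lambda U,V:(165+(U+.5)/4.8-.5,130+(V+.5)/4.8-.5)
C=np.c_[np.array([[-80,-70],[-80,-170],[80,-170]])@M.T+t,[18]*3]/1e3
print("top proj",proj("top",C).round(1),[g(*x) for x in[(540,362),(718,385),(738,103)]])
C=np.c_[np.array([l[1] for l in bp])@Mb.T+t_b,[37]*5]/1e3
print(proj("top",C).round(1),[g(*x) for x in[(443,188),(737,198),(735,280),(443,268),(663,238)]])
np.savez("pose.npz",th=th,t=t,tb=tb,t_b=t_b)
def w(j):return (M@np.array(j[:2])+t).round(1)
for n,j in dict(press=(12,61),corner=(35,50),slot=(12.5,-70),far=(12,160)).items():print(n,w(j))
E
```

```text
jig -0.03742252744478671 [545.48177428  31.0923533 ]
[[ 0.2 -0.2]
 [-0.3  0.2]
 [-0.4 -0.7]
 [-0.5  0.3]
 [ 0.3 -0.5]
 [-0.7  0.7]
 [ 0.9 -0.4]
 [ 0.4  0.6]]
board -0.0040192970382874485 [535.89273321 -60.00225515] rel 0.033403230406499264 [ -6.17413253 -91.38959177]
[[ 0.4 -0.2]
 [-0.7  1.3]
 [ 0.6 -0.7]
 [-0.1  0.2]
 [-0.2 -0.7]]
(22.5, 80) [ 14.  -10.8]
(22.5, -80) [  18.2 -169.3]
(-22.5, -80) [ -25.3 -172.7]
(-22.5, 80) [-31.5 -12. ]
(0, -40) [  -5.  -132.1]
top proj [[276.4 206.4]
 [314.5 209.6]
 [317.9 151.1]] [(277.1041666666667, 205.02083333333334), (314.1875, 209.8125), (318.3541666666667, 151.0625)]
[[256.9 168.2]
 [317.8 171.3]
 [317.4 188. ]
 [256.1 184.9]
 [302.3 178.9]] [(256.89583333333337, 168.77083333333334), (318.14583333333337, 170.85416666666669), (317.7291666666667, 187.9375), (256.89583333333337, 185.4375), (302.7291666666667, 179.1875)]
press [559.8  91.6]
corner [582.3  79.7]
slot [555.4 -39.3]
far [563.5 190.5]
```

step_arm:
  commands:
    - [0, [8.5, -60, 0], 0]
    - [0, [8.5, -60, 60], 0]
    - [0, [8.5, -60, 120], 0]
    - [0, [8.5, -60, 130], 0]
    - [0, [8.5, -60, 140], 0]
    - [0, [8.5, -60, 150], 0]
    - [0, [8.5, -60, 160], 0]
    - [0, [8.5, -60, 170], 0]
    - [0, [8.5, -60, 180], 0]
    - [0, [8.5, -60, 190], 0]
    - [0, [8.5, -60, 198], 0]
    - [0, [8.5, -60, 202], 0]

```text
t: 3.2
tool_pos: [0.5589, 0.0898, 0.2518]
tool_rot: [3.141, -0.061, -0.004]
contact_force: [-9.1, -0.2, 20.8]
opening: -0.0002
grip_force: 11.3
```

step_arm:
  commands:
    - [0, [0, 0, 1], 0]
    - [0, [0, 0, 2], 0]
    - [0, [0, 0, 2], 0]

```text
t: 3.58
tool_pos: [0.5592, 0.0898, 0.2519]
tool_rot: [3.141, -0.061, -0.004]
contact_force: [-7.7, 0.6, 12.0]
opening: -0.0001
grip_force: 5.9
```

step_arm:
  commands:
    - [0, [0, 0, 1.5], 0]
    - [0, [0, 0, 3], 0]
    - [0, [0, 0, 3], 0]
    - [0, [0, 0, 3], 0]

```text
t: 4.08
tool_pos: [0.5595, 0.0899, 0.2517]
tool_rot: [3.14, -0.061, -0.005]
contact_force: [-15.8, -1.1, 26.0]
opening: 0.0002
grip_force: 13.1
```

step_arm:
  commands:
    - [0, [0, 0, -60], 0]
    - [0, [0, 0, -120], 0]
    - [0, [-32, 72, -140], 0]
    - [0, [-64, 145, -140], 0]
    - [0, [-64, 145, -140], 0]
    - [0, [-64, 145, -140], 0]

```text
t: 4.82
tool_pos: [0.489, -0.0543, 0.3874]
tool_rot: [3.141, -0.067, 0.001]
contact_force: [-0.1, 0.6, -1.0]
opening: -0.0004
grip_force: 0.0
```

```bash
python3 - <<'E'
from h import *
o=monitor.get_obs();print(o["t"],o["tool_pos"],o["tool_rot"],o["contact_force"])
i=eyes.camera_info("wrist");im=eyes.get_image("wrist")[:,:,::-1];s=eyes.get_image("side")[:,:,::-1]
pickle.dump(i,open("wrist2.pkl","wb"));cv2.imwrite("pics/wrist2.png",im)
s=cv2.resize(s[120:260,230:330],None,fx=4,fy=4,interpolation=cv2.INTER_CUBIC)
c=np.zeros((560,400+400,3),np.uint8);c[:,:400]=s;c[:300,400:]=cv2.resize(im,(400,300));cv2.imwrite("pics/c2.png",c)
d=np.load("pose.npz");th=d["th"];M=np.array([[np.cos(th),-np.sin(th)],[np.sin(th),np.cos(th)]])
print("jig xy",(o["tool_pos"][:2]*1e3-d["t"])@M)
E
```

```text
4.825 [ 0.4890214  -0.05425907  0.38742326] [ 3.14053055e+00 -6.72720367e-02  1.18182487e-03] [-0.13634467  0.5598434  -0.98830486]
jig xy [-53.22752323 -87.4040642 ]
```

View pics/c2.png

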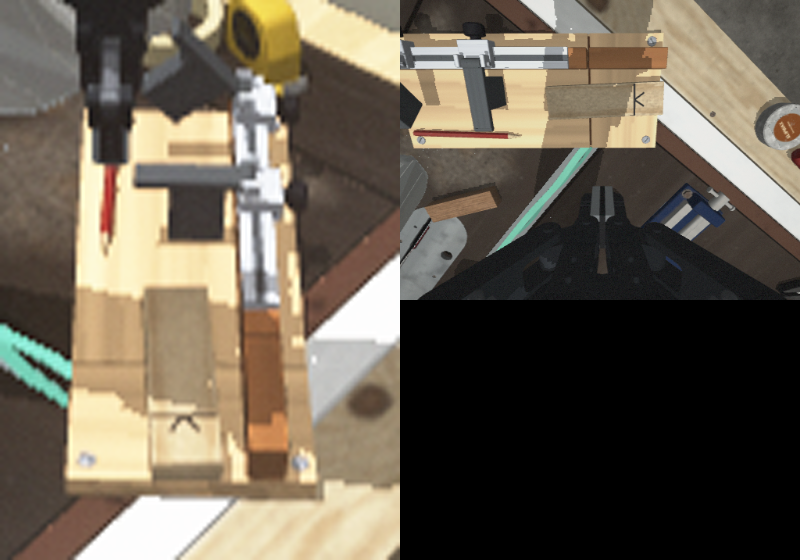

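The near stop now lies level and the far one is still up, with the pencil undisturbed. Next I lower the fingers in front of the board.

step_arm:
  commands:
    - [0, [0, 0, 60], 0]
    - [0, [0, 0, 120], 0]
    - [0, [0, 0, 170], 0]
    - [0, [0, 0, 190], 0]
    - [0, [4, 0, 190], 0]
    - [0, [8, 0, 190], 0]
    - [0, [12, 0, 190], 0]
    - [0, [16, 0, 190], 0]
    - [0, [20, 0, 190], 0]
    - [0, [24, 0, 190], 0]
    - [0, [26, 0, 190], 0]
    - [0, [28, 0, 190], 0]

```text
t: 6.42
tool_pos: [0.5178, -0.0538, 0.1976]
tool_rot: [3.141, -0.062, -0.0]
contact_force: [-0.7, 0.6, 0.4]
opening: 0.0002
grip_force: 0.5
```

step_arm:
  commands:
    - [0, [1, 0, 0], 0]
    - [0, [2, 0, 0], 0]
    - [0, [3, 0, 0], 0]
    - [0, [4, 0, 0], 0]
    - [0, [5, 0, 0], 0]
    - [0, [6, 0, 0], 0]

```text
t: 7.18
tool_pos: [0.5231, -0.054, 0.1975]
tool_rot: [-3.141, 0.061, 0.006]
contact_force: [-7.9, -0.3, 6.8]
opening: 0.0
grip_force: 4.1
```

step_arm:
  commands:
    - [0, [-15, 0, 0], 0]
    - [0, [-15, 0, -50], 0]
    - [0, [-15, 60, -50], 0]
    - [0, [20, 117, -50], 0]
    - [0, [31.5, 117, -50], 0]
    - [0, [31.5, 117, -50], 0]
    - [0, [31.5, 117, 0], 0]
    - [0, [31.5, 117, 0], 0]
    - [0, [31.5, 112, 0], 0]
    - [0, [31.5, 106, 0], 0]
    - [0, [31.5, 100, 0], 0]
    - [0, [31.5, 95, 0], 0]

```text
t: 8.68
tool_pos: [0.5519, -0.1499, 0.1988]
tool_rot: [3.14, -0.061, 0.003]
contact_force: [0.9, -0.8, -0.3]
opening: -0.0002
grip_force: 0.5
```

```bash
cat >> h.py <<'E'
def jig(o):
    d=np.load("pose.npz");th=d["th"];M=np.array([[np.cos(th),-np.sin(th)],[np.sin(th),np.cos(th)]])
    return (o["tool_pos"][:2]*1e3-d["t"])@M
E
python3 -c "
from h import *
o=monitor.get_obs();print(o['t'],jig(o),o['tool_pos'],o['contact_force'])
cv2.imwrite('pics/w3.png',eyes.get_image('wrist')[:,:,::-1])"
```

```text
8.675 [  13.18595128 -180.62581805] [ 0.5519006  -0.14990034  0.1987554 ] [ 0.85341432 -0.84820527 -0.28784949]
```

View pics/w3.png

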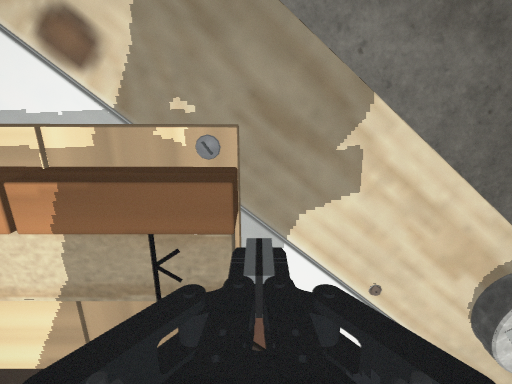

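The board lies flush along the fence, with the fingers beside its right end (col ~240, rows 235–300). I push it along.

step_arm:
  commands:
    - [0, [0, -4, 0], 0]
    - [0, [0, -8, 0], 0]
    - [0, [0, -12, 0], 0]
    - [0, [0, -16, 0], 0]
    - [0, [0, -20, 0], 0]
    - [0, [0, -24, 0], 0]
    - [0, [0, -28, 0], 0]
    - [0, [0, -32, 0], 0]
    - [0, [0, -36, 0], 0]
    - [0, [0, -40, 0], 0]
    - [0, [0, -44, 0], 0]
    - [0, [0, -47, 0], 0]

```text
t: 10.22
tool_pos: [0.5533, -0.1029, 0.1976]
tool_rot: [-3.141, 0.061, 0.0]
contact_force: [-0.4, -1.3, 0.4]
opening: 0.0002
grip_force: 0.4
```

step_arm:
  commands:
    - [0, [0, -2, 0], 0]
    - [0, [0, -4, 0], 0]
    - [0, [0, -5, 0], 0]
    - [0, [0, -6, 0], 0]
    - [0, [0, -7, 0], 0]
    - [0, [0, -8, 0], 0]

```text
t: 10.98
tool_pos: [0.5536, -0.0952, 0.1976]
tool_rot: [-3.141, 0.062, 0.0]
contact_force: [0.9, -0.5, 0.9]
opening: 0.0
grip_force: 0.4
```

step_arm:
  commands:
    - [0, [0, -1, 0], 0]
    - [0, [0, -2, 0], 0]
    - [0, [0, -3, 0], 0]

```text
t: 11.35
tool_pos: [0.5537, -0.0922, 0.1976]
tool_rot: [3.141, -0.061, -0.0]
contact_force: [-0.7, -2.5, 0.8]
opening: 0.0
grip_force: 1.6
```

step_arm:
  commands:
    - [0, [0, -1, 0], 0]
    - [0, [0, -2, 0], 0]
    - [0, [0, -3, 0], 0]

```text
t: 11.72
tool_pos: [0.554, -0.0909, 0.1981]
tool_rot: [3.135, -0.06, 0.001]
contact_force: [-0.8, -12.5, -0.2]
opening: -0.0001
grip_force: 6.2
```

step_arm:
  commands:
    - [0, [0, 10, 0], 0]
    - [0, [0, 10, -55], 0]
    - [0, [-50, 10, -55], 0]
    - [0, [-50, -45, -55], 0]
    - [0, [-50, -80, -55], 0]
    - [0, [-50, -80, -55], 0]
    - [0, [-50, -80, 0], 0]
    - [0, [-50, -80, 0], 0]
    - [0, [-44, -80, 0], 0]
    - [0, [-40, -80, 0], 0]
    - [0, [-37, -80, 0], 0]
    - [0, [-35, -80, 0], 0]

```text
t: 13.22
tool_pos: [0.5225, -0.008, 0.1983]
tool_rot: [3.141, -0.062, 0.002]
contact_force: [0.6, 0.3, 0.4]
opening: -0.0004
grip_force: 0.0
```

step_arm:
  commands:
    - [0, [1, 0, 0], 0]
    - [0, [2, 0, 0], 0]
    - [0, [3, 0, 0], 0]
    - [0, [4, 0, 0], 0]

```text
t: 13.72
tool_pos: [0.5252, -0.0079, 0.1973]
tool_rot: [-3.141, 0.061, 0.007]
contact_force: [-8.2, 0.5, 6.7]
opening: 0.0001
grip_force: 4.2
```

step_arm:
  commands:
    - [0, [-15, 0, 0], 0]
    - [0, [-15, 0, -55], 0]
    - [0, [-35, 20, -115], 0]
    - [0, [-35, 40, -175], 0]
    - [0, [-35, 40, -190], 0]
    - [0, [-35, 40, -190], 0]
    - [0, [-35, 40, -190], 0]

```text
t: 14.6
tool_pos: [0.4889, -0.0462, 0.385]
tool_rot: [-3.14, 0.061, 0.006]
contact_force: [-0.4, -0.3, 0.7]
opening: -0.0002
grip_force: 0.0
```

```bash
python3 - <<'E'
from h import *
o=monitor.get_obs();print(o["t"],o["tool_pos"],jig(o))
i=eyes.camera_info("wrist");im=eyes.get_image("wrist")[:,:,::-1]
pickle.dump(i,open("wrist4.pkl","wb"));cv2.imwrite("pics/wrist4.png",im)
d=np.load("pose.npz");th=d["th"];M=np.array([[np.cos(th),-np.sin(th)],[np.sin(th),np.cos(th)]])
P=np.array([[35,50],[35,-110],[-10,-110],[-10,50],[12.5,-70]]);uv=proj("wrist",np.c_[P@M.T+d["t"],[37]*5]/1e3,i)
print(uv.round(1))
x0,y0=(uv.min(0)-15).astype(int);x1,y1=(uv.max(0)+15).astype(int)
k=780/(x1-x0);print(x0,y0,k)
cv2.imwrite("pics/w4c.png",cv2.resize(im[y0:y1,x0:x1],None,fx=k,fy=k,interpolation=cv2.INTER_CUBIC))
E
```

```text
14.6 [ 0.48889815 -0.0462233   0.38498735] [-53.65133134 -79.378534  ]
[[131.3  85.9]
 [288.6  85.6]
 [287.3 130.6]
 [137.3 130.8]
 [249.5 108.7]]
116 70 4.171122994652406
```

View pics/w4c.png

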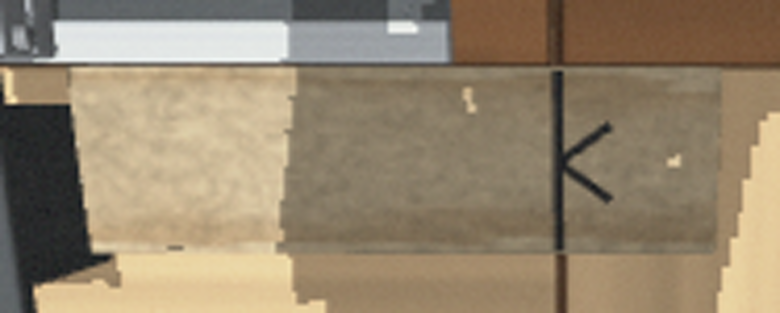

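The cut line sits at its predicted seated pixel, crop (557,161), aligned with the saw slot. The board's edges touch the fence (row 67) and the blade (cols 70–90). Now I point at the line.

step_arm:
  commands:
    - [0, [33, -5, 0], 0]
    - [0, [66, -9.5, 0], 0]
    - [0, [66, -9.5, 40], 0]
    - [0, [66, -9.5, 90], 0]
    - [0, [66, -9.5, 125], 0]
    - [0, [66, -9.5, 145], 0]
    - [0, [66, -9.5, 155], 0]
    - [0, [66, -9.5, 155], 0]
    - [0, [66, -9.5, 155], 0]

```text
t: 15.78
tool_pos: [0.5566, -0.0399, 0.2343]
tool_rot: [3.14, -0.061, 0.004]
contact_force: [-0.4, 0.1, 0.2]
opening: 0.0
grip_force: 0.0
```

```bash
python3 - <<'E'
from h import *
o=monitor.get_obs();print(o["t"],o["tool_pos"],jig(o),o["contact_force"])
im=eyes.get_image("wrist")[:,:,::-1];s=eyes.get_image("side")[:,:,::-1]
c=np.zeros((560,800,3),np.uint8);c[:,:400]=cv2.resize(s[120:260,230:330],None,fx=4,fy=4,interpolation=cv2.INTER_CUBIC);c[:300,400:]=cv2.resize(im,(400,300));cv2.imwrite("pics/c5.png",c)
E
```

```text
15.775 [ 0.55656161 -0.03987955  0.23425934] [ 13.72740558 -70.5076744 ] [-0.38268956  0.07546658  0.16294273]
```

View pics/c5.png

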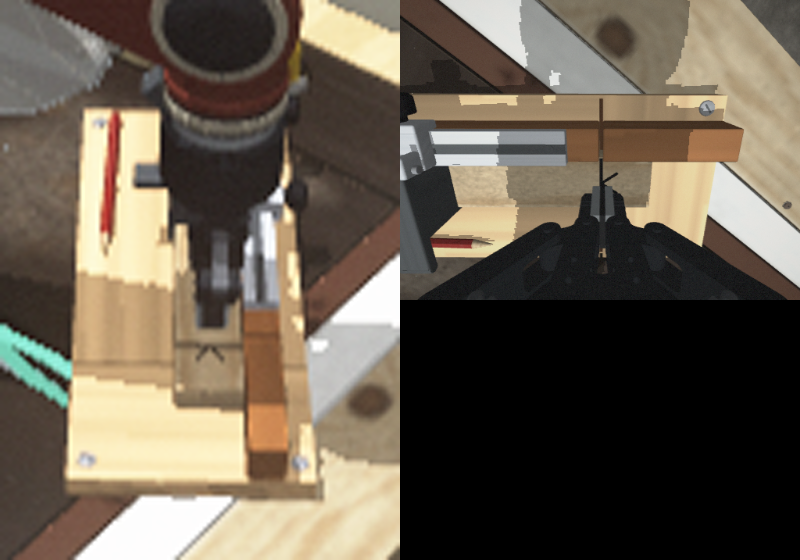

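The fingertips are just above the cut line, centred on the line in the wrist view, with the board in the corner. I make a small trim and hold.

step_arm:
  commands:
    - [0, [-1, 0, 2], 0]
    - [0, [-1, 0, 2], 0]
    - [0, [-1, 0, 2], 0]
    - [0, [-1, 0, 2], 0]
    - [0, [-1, 0, 2], 0]
    - [0, [-1, 0, 2], 0]
    - [0, [-1, 0, 2], 0]
    - [0, [-1, 0, 2], 0]
    - [0, [-1, 0, 2], 0]
    - [0, [-1, 0, 2], 0]
    - [0, [-1, 0, 2], 0]
    - [0, [-1, 0, 2], 0]

```text
t: 17.38
tool_pos: [0.5548, -0.0397, 0.2306]
tool_rot: [-3.141, 0.062, 0.0]
contact_force: [0.1, -0.1, 1.0]
opening: -0.0002
grip_force: 0.0
```

step_arm:
  commands:
    - [0, [0, 0, 0], 0]
    - [0, [0, 0, 0], 0]
    - [0, [0, 0, 0], 0]
    - [0, [0, 0, 0], 0]
    - [0, [0, 0, 0], 0]
    - [0, [0, 0, 0], 0]
    - [0, [0, 0, 0], 0]
    - [0, [0, 0, 0], 0]
    - [0, [0, 0, 0], 0]
    - [0, [0, 0, 0], 0]
    - [0, [0, 0, 0], 0]
    - [0, [0, 0, 0], 0]

```text
t: 18.88
tool_pos: [0.5548, -0.0397, 0.2306]
tool_rot: [-3.141, 0.062, 0.0]
contact_force: [0.0, -0.2, 1.1]
opening: -0.0001
grip_force: 0.0
```

```bash
python3 -c "
from h import *
o=monitor.get_obs();print(o['t'],o['tool_pos'],jig(o),o['contact_force'])
from station import finish_job
if abs(o['tool_pos'][2]-.173-.057)<.006: print(finish_job())"
```

```text
18.875 [ 0.55479203 -0.03970878  0.23062862] [ 11.95267778 -70.40323417] [ 0.04189355 -0.22612097  1.09791807]
the job is handed in; nothing more can be done
None
```

The job is handed in: the near stop is folded down and the far one is still up, the board sits against the fence and lowered stop, and the fingertips held about 2 cm above the middle of the cut line for 3 s and finished there (18.9 s in all).

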